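# Pedal open the low bin for a look inside

## Robot

A 6-joint arm with a two-finger parallel gripper is mounted at the origin on a cart in front of the work surface, level with it; the furniture and walls round the work are solid. World frame = base frame: x ahead of the robot, y to its left, z up, the work surface at z = 0. Lengths are in m, angles in rad, forces in N, time in s.
With the tool pointing down it reaches from about 0.35 to 0.775 m from the base axis. Payload 5.5 kg.
Tool frame: the origin (TCP) lies midway between the tips of the shut fingers; the grasp point (between the pads) lies 19 mm behind it; z points along the fingers, x is the direction in which the jaws open and shut, and the axes are right-handed (so a half turn about z gives the same grasp; the last joint's range is limited). The gripper opens to 85 mm and grips with 20 to 120 N. Pads are 22 mm wide; open, the fingers measure 114 mm over their backs; the gripper's body (76 mm by 85 mm) begins 54 mm behind the grasp point. The pads swing forward as they close: fully open they stand 13 mm farther back than shut.
Start: joints at [1.183, 0.313, 0.046, 1.304, 0, 1.431], TCP at [0.141, 0.557, 0.231] pointing down, gripper open.
Joint ranges: [-2.76, 2.76], [-0.86, 1.69], [-1.03, 1.26], [-2.2, 2.34], [-1.47, 1.5], [-3.14, 3.14]. Speed limits (rad/s): [2.57, 2.57, 3.14, 3.14, 3.14, 3.14].

## Interface

Orientations are given as a unit quaternion [w, x, y, z].
In Python, from workcell import env gives the robot as it stands.
- The arm moves only by the tool servo_tool, never from a script. Its argument "targets" is a list of rows, each an object with "xyz": the shift along the tool's x, y, z in m, a list of three; "twist": the turn, a rotation vector about the tool's x, y, z in rad, a list of three; "jaw": the opening, from 0 (shut) to 1 (fully open). A call has 1 to 12 rows; each row is the pose to reach, as a shift and turn from the pose commanded when the call began, along the tool's axes at that moment; what a row does not reach only later rows make up. A row lasts 1/12 s, in which the tool goes at most 41.7 mm and 7.16 degrees, less where a joint would pass 70% of its speed; a pose out of reach is approached as far as the arm can. A call with a gripper value outside its range is refused whole. The fingers move at their own pace and stop on an object; "squeeze" is the grip in N (left out, the last holds). Time passes only in rows, so rows that repeat a pose let the fingers close. It gives the time, the measured TCP pose, the force and the opening at its end, in the units of the state.
- env.get_state(): the state, without advancing time (a new reading comes with each control period).
- env.read_camera(name): name is "side" or "top" or "wrist"; returns a dict with "color" (384x512x3 uint8, red, green, blue), "depth" (384x512 float32, m along the optical axis (not along the pixel's ray), 0 where there is no reading), "fx", "fy", "cx", "cy" (pixels), "eye" and "attitude" of the camera in the world. Camera axes: x right, y down, z forward; pixel columns grow to the right and rows downward; lengths in m; the calibration is good to about 2 mm. A picture is of the moment at which its call begins.
- env.hand_in(): hands the job in, once; it reports no verdict.
The state is a dict: "clock": time; "joint_pos": joint angles; "qvel": joint speeds; "tau": joint torques, N m; "tcp_pos": TCP position; "orientation": TCP orientation; "wrist_force": force on the tool from outside, world axes, zero at the start; "ft_torque": the same for the moment, N m; "finger_gap": finger opening in m.
Only numpy, scipy, OpenCV 4.12 (cv2) and the standard library are available. Lean on these libraries where they do the work, as an engineer would, in place of code of your own. Each camera call takes 0.05 s, during which the arm holds its last target. There are 200 camera calls.

## Task

I want to see from above whether the pastry cutters are back in the low, wide pedal bin. Press its pedal all the way down, keep the lid up for about two seconds, then ease the pedal slowly back up, staying on it, so that the lid comes down shut without slamming, and move away. Work the lid by its pedal only, and leave the tall round bin shut.

Things in the scene. Friction and masses are not known exactly. Their poses are not given: they have to be found in the camera images.
- low_bin: The bin to use: a low rectangular brushed-steel box on a black foot, fixed to the worktop, 170 mm deep, 240 mm wide, 124 mm high with its flat lid shut. Origin: centre of its underside; x points to its back, z up. A black ribbed pedal pad stands out of the middle of its front (-x).
- low_bin_pad (a point): Centre of the low bin's pedal pad's top face (46 mm long, 62 mm wide, 7 mm thick), 181 mm in front of the bin's centre. At rest 55 mm above the worktop, sloping 0.27 rad, outer end higher; fully pressed 34 mm lower, nearly level. y runs along the pad's width; at rest x is level, towards the bin. Press straight down with shut fingertips.
- low_bin_pedal (a joint): Pedal of the low bin, rad: 0 at rest (up), 0.36 fully down, a hard stop. Pivot 92 mm behind the pad's centre (towards the bin), 30 mm above the worktop. A spring and the lid's weight push it up: about 4 to 8 N at the pad all the way.
- low_bin_lid (a joint): Lid of the low bin, rad: 0 shut, 1.15 with the pedal fully down. Linked to the pedal, it turns 3.2 times as far. Hinged at the back rim: its front edge rises and moves away from the pedal. It slams if the pedal is let go. Raising the pad at 20 to 30 mm/s is gentle; above 85 mm/s (lid 3 rad/s) is a slam.
- low_bin_cover: The lid panel of the low bin, flat steel, 182 x 250 x 12 mm. Origin on its hinge line at the back rim, 110 mm above the worktop; the panel extends to -x of this frame, z is its upper side. Not to be touched.
- tall_bin_pedal (a joint): Pedal of the other bin, rad, 0 at rest: a round brushed-steel bin, 160 mm across and 220 mm high, with the same kind of pedal. Leave it alone.

How it is judged:
On the way, in this order (a step that is already met when the one before it is completed fails the run):
1. the low bin's lid is held up (pedal practically fully down) for a second (value of joint low_bin_lid above 0.95 rad), for 1 s.
2. the low bin's lid is down again (value of joint low_bin_lid below 0.06 rad), for 0.2 s.
At the end, for the whole second after the job is handed in: After having been held up at more than 0.95 rad for 1 s, the low bin's lid is shut (within 0.06 rad) with its pedal up (within 0.03 rad), and the tall bin's pedal is up (within 0.03 rad) (value of joint low_bin_lid below 0.06 rad and value of joint each of low_bin_pedal, tall_bin_pedal below 0.03 rad); the robot touches nothing.
It fails at once if the low bin's lid comes down faster than 3 rad/s (slam) (velocity of joint low_bin_lid below -3 rad/s).
It fails at once if the robot pushes on the low bin's lid panel (over 1 N) (contact force between any of the arm, the fingers and low_bin_cover above 1 N).
It fails at once if the tall bin's pedal is pressed (over 0.08 rad) (value of joint tall_bin_pedal above 0.08 rad).
It also fails if it takes over 38 s, if anything falls off the work surface, if the arm or the gripper's body presses on something with over 40 N, if the wrist force passes 120 N, or if a joint passes its speed limit or range.

## Working session

There is one attempt and no reset: what is moved stays moved. The work goes in short steps, Python scripts to look and compute and a tool call to move; the robot and the scene stay as the last step left them, time stands still between calls to the robot, and variables do not carry over. Pictures are saved under pics/ and viewed, about 8 in all and at most 12, crops included, and the job is handed in when it is done.

Besides the shell and the picture viewer there is one more tool, called after "Call:" by a JSON object that holds its "name" and its "arguments". servo_tool: Moves the arm, as the interface text tells. Its arguments: {"type":"object","properties":{"targets":{"type":"array","items":{"type":"object","properties":{"xyz":{"type":"array","items":{"type":"number"}},"twist":{"type":"array","items":{"type":"number"}},"jaw":{"type":"number"}}}},"squeeze":{"type":"number"}},"required":["targets"]}

```bash
mkdir -p pics
cat > h.py <<'E'
from workcell import env
import numpy as np, cv2
from scipy.spatial.transform import Rotation as R
def rot(q): return R.from_quat(np.r_[q[1:],q[0]]).as_matrix()
def att(c):
    a=np.array(c["attitude"]); return a if a.shape==(3,3) else rot(a)
def cloud(c):
    d=c["depth"]; v,u=np.mgrid[:d.shape[0],:d.shape[1]]
    p=np.stack([(u-c["cx"])/c["fx"]*d,(v-c["cy"])/c["fy"]*d,d],-1)
    return p@att(c).T+np.array(c["eye"])
E
python3 - <<'E'
from h import *
s=env.get_state(); print({k:np.round(s[k],3).tolist() for k in ("clock","tcp_pos","orientation","wrist_force","finger_gap")})
for n in("top","side"):
    c=env.read_camera(n); print(n,c["eye"],c["attitude"])
    np.savez(f"pics/{n}0.npz",**c); cv2.imwrite(f"pics/{n}0.png",c["color"][...,::-1])
E
```

```text
{'clock': 0.0, 'tcp_pos': [0.141, 0.557, 0.23], 'orientation': [0.0, 0.789, 0.614, -0.001], 'wrist_force': [-0.362, -0.314, -0.041], 'finger_gap': 0.086}
top [ 0.44271774 -0.06797889  1.3552321 ] [-0.06073002  0.7116842  -0.69839708  0.04537598]
side [0.57456365 0.74262119 0.77824557] [ 0.01395748 -0.02374348  0.90761234 -0.41890485]
```

View pics/top0.png

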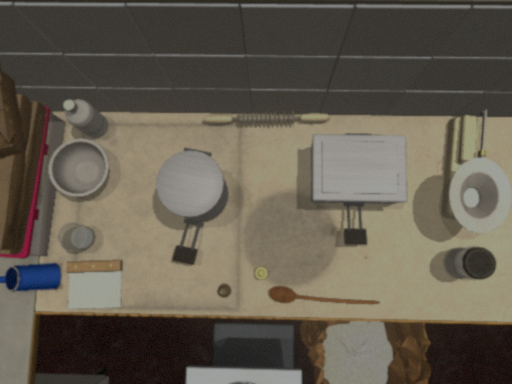

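View pics/side0.png

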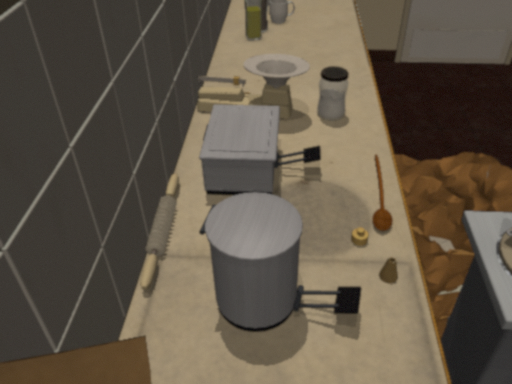

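The top view shows the low bin's lid at about (358,168) with its black pad at (355,236), and the tall round bin at (190,183) with its pad at (185,255). The side view shows the low pad at (313,154). Next I measure the pad and the lid.

Run:
```python
from h import *
P={}
for n,(u0,u1,v0,v1) in dict(top=(335,375,222,250),side=(298,328,142,166)).items():
    c=dict(np.load(f"pics/{n}0.npz")); g=c["color"].max(2); w=cloud(c)
    m=np.zeros(g.shape,bool); m[v0:v1,u0:u1]=g[v0:v1,u0:u1]<60
    k,l,st,ce=cv2.connectedComponentsWithStats(m.astype(np.uint8)); i=1+np.argmax(st[1:,4]); m=l==i
    q=w[m]; q=q[(q[:,2]>.035)&(q[:,2]<.075)]
    print(n,st[i],ce[i],len(q),"mean",q.mean(0).round(4),"min",q.min(0).round(3),"max",q.max(0).round(3))
    r=cv2.minAreaRect(q[:,:2].astype(np.float32)); print(r)
    # ray of pixel centre onto z=.055
    d=att(c)@np.array([(ce[i][0]-c["cx"])/c["fx"],(ce[i][1]-c["cy"])/c["fy"],1]); e=c["eye"]; print("ray",(e+d*(.055-e[2])/d[2]).round(4))
    if n=="top":
        L=np.zeros_like(m); L[125:212,305:415]=True; L&=(w[...,2]>.112)&(w[...,2]<.135); q=w[L]
        r=cv2.minAreaRect(q[:,:2].astype(np.float32)); print("lid",r,np.median(q[:,2]),cv2.boxPoints(r).round(3).tolist())
        T=np.zeros_like(m); T[140:230,150:235]=True; T&=(w[...,2]>.205); print("tall",w[T].mean(0))
        J=w[...,2]; print("tall heights near", [ (np.round(w[v,u],3).tolist()) for v,u in ((270,462),(290,224),(60+0,0))])
```

```text
top [345 229  21  15 291] [354.7766323  236.40549828] 289 mean [ 0.5168 -0.3002  0.0567] min [ 0.498 -0.329  0.046] max [ 0.538 -0.272  0.068]
((0.5180102586746216, -0.30037152767181396), (0.03932350501418114, 0.057709310203790665), 1.1188503503799438)
ray [ 0.5168 -0.3004  0.055 ]
lid ((0.7002010345458984, -0.30353569984436035), (0.1870933622121811, 0.24959605932235718), 0.23859389126300812) 0.12504684966713087 [[0.6060000061988831, -0.17900000512599945], [0.6069999933242798, -0.42899999022483826], [0.7940000295639038, -0.42800000309944153], [0.7929999828338623, -0.17800000309944153]]
tall [0.63014436 0.13035681 0.22584796]
tall heights near [[0.432, -0.564, 0.117], [0.362, 0.06, 0.002], [0.882, 0.551, 0.36]]
side [303 147  17  15 205] [311.29756098 154.18536585] 204 mean [ 0.5171 -0.2942  0.0558] min [ 0.497 -0.325  0.048] max [ 0.538 -0.267  0.062]
((0.518012285232544, -0.2959596812725067), (0.05722564086318016, 0.04123872146010399), 88.31831359863281)
ray [ 0.517  -0.2951  0.055 ]
```

Both views agree, and the lid does too (lid centre x − 0.181 m gives the same point): the pad is at about (0.518, −0.299, 0.056) with yaw close to 0. I'll shut the jaws and swing round in front of the tall bin, high up.

Call:
{"name": "servo_tool", "arguments": {"targets": [{"xyz":[-0.03,0.028,-0.01],"twist":[0,0,-0.02],"jaw":0},{"xyz":[-0.06,0.056,-0.02],"twist":[0,0,-0.04],"jaw":0},{"xyz":[-0.09,0.084,-0.03],"twist":[0,0,-0.06],"jaw":0},{"xyz":[-0.12,0.112,-0.03],"twist":[0,0,-0.08],"jaw":0},{"xyz":[-0.15,0.14,-0.03],"twist":[0,0,-0.1],"jaw":0},{"xyz":[-0.18,0.168,-0.03],"twist":[0,0,-0.12],"jaw":0},{"xyz":[-0.21,0.196,-0.03],"twist":[0,0,-0.15],"jaw":0},{"xyz":[-0.24,0.224,-0.03],"twist":[0,0,-0.18],"jaw":0},{"xyz":[-0.27,0.252,-0.03],"twist":[0,0,-0.2],"jaw":0},{"xyz":[-0.3,0.28,-0.03],"twist":[0,0,-0.22],"jaw":0},{"xyz":[-0.33,0.31,-0.03],"twist":[0,0,-0.25],"jaw":0},{"xyz":[-0.355,0.337,-0.03],"twist":[0,0,-0.25],"jaw":0}]}}

```text
clock: 1.1
tcp_pos: [0.381, 0.1284, 0.2613]
orientation: [0.0, 0.706, 0.708, 0.0]
wrist_force: [0.8, 0.2, 0.8]
finger_gap: 0.0001
```

Call:
{"name": "servo_tool", "arguments": {"targets": [{"xyz":[-0.036,0.008,0],"jaw":0},{"xyz":[-0.072,0.016,0],"jaw":0},{"xyz":[-0.108,0.026,0],"jaw":0},{"xyz":[-0.144,0.036,0],"jaw":0},{"xyz":[-0.18,0.048,0],"jaw":0},{"xyz":[-0.216,0.06,0.01],"jaw":0},{"xyz":[-0.252,0.072,0.03],"jaw":0},{"xyz":[-0.288,0.085,0.05],"jaw":0},{"xyz":[-0.322,0.098,0.07],"jaw":0},{"xyz":[-0.356,0.11,0.09],"jaw":0},{"xyz":[-0.392,0.122,0.11],"jaw":0},{"xyz":[-0.426,0.134,0.13],"jaw":0}]}}

```text
schema error: expected keys xyz, twist, jaw
```

Run:
```python
from h import *
s=env.get_state(); print(s["clock"],s["tcp_pos"],s["orientation"],s["wrist_force"])
a=env.read_camera("side")["color"][90:230,200:390]; b=env.read_camera("top")["color"][150:290,290:430]
b=cv2.resize(b,(190,140))
cv2.imwrite("pics/c1.png",cv2.resize(np.hstack([a,b])[...,::-1],None,fx=2,fy=2,interpolation=cv2.INTER_CUBIC))
```

```text
1.1 [0.38095177 0.12839655 0.26126319] [5.82405133e-05 7.06097709e-01 7.08114412e-01 4.13865346e-05] [0.8049342  0.18579277 0.76909726]
```

View pics/c1.png

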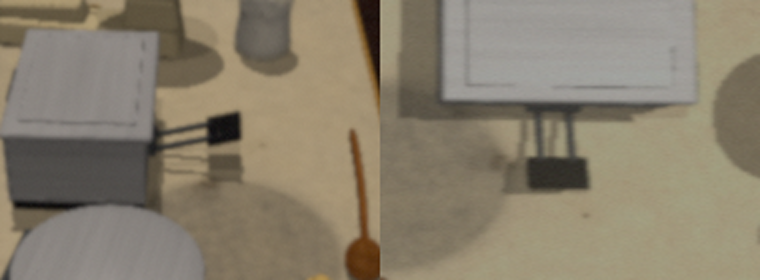

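The move was refused because every row needs a twist. The picture therefore only shows the low bin shut and its pad clear. I resend the move.

Call:
{"name": "servo_tool", "arguments": {"targets": [{"xyz":[-0.036,0.008,0],"twist":[0,0,0],"jaw":0},{"xyz":[-0.072,0.016,0],"twist":[0,0,0],"jaw":0},{"xyz":[-0.108,0.026,0],"twist":[0,0,0],"jaw":0},{"xyz":[-0.144,0.036,0],"twist":[0,0,0],"jaw":0},{"xyz":[-0.18,0.048,0],"twist":[0,0,0],"jaw":0},{"xyz":[-0.216,0.06,0.01],"twist":[0,0,0],"jaw":0},{"xyz":[-0.252,0.072,0.03],"twist":[0,0,0],"jaw":0},{"xyz":[-0.288,0.085,0.05],"twist":[0,0,0],"jaw":0},{"xyz":[-0.322,0.098,0.07],"twist":[0,0,0],"jaw":0},{"xyz":[-0.356,0.11,0.09],"twist":[0,0,0],"jaw":0},{"xyz":[-0.392,0.122,0.11],"twist":[0,0,0],"jaw":0},{"xyz":[-0.426,0.134,0.13],"twist":[0,0,0],"jaw":0}]}}

```text
clock: 2.2
tcp_pos: [0.5152, -0.2932, 0.1313]
orientation: [-0.0, 0.706, 0.708, 0.0]
wrist_force: [0.9, 1.3, 0.9]
finger_gap: -0.0005
```

Run:
```python
from h import *
s=env.get_state(); print(s["clock"],s["tcp_pos"],s["orientation"],s["wrist_force"])
a=env.read_camera("side")["color"][90:230,200:390]; b=env.read_camera("wrist")["color"]
b=cv2.resize(b,(187,140))
cv2.imwrite("pics/c2.png",cv2.resize(np.hstack([a,b])[...,::-1],None,fx=2,fy=2,interpolation=cv2.INTER_CUBIC))
```

```text
2.2 [ 0.5151694  -0.29320207  0.13131989] [-4.58333838e-04  7.06154097e-01  7.08058022e-01  1.37204744e-04] [0.93836517 1.32666884 0.88587362]
```

View pics/c2.png

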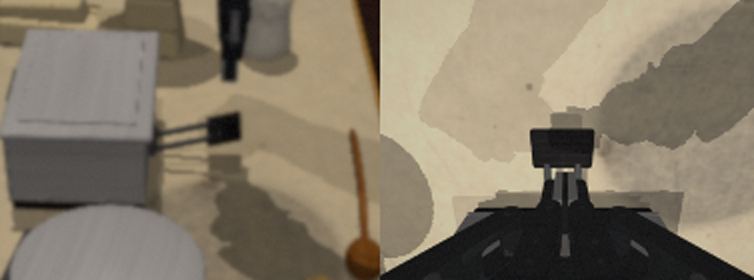

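The fingertips (side view, crop pixel (230,75)) are right above the pad at (225,127), and the wrist view shows them centred on the pad's width. I lower onto it.

Call:
{"name": "servo_tool", "arguments": {"targets": [{"xyz":[0,0,0.015],"twist":[0,0,0],"jaw":0},{"xyz":[0,0,0.03],"twist":[0,0,0],"jaw":0},{"xyz":[0,0,0.045],"twist":[0,0,0],"jaw":0},{"xyz":[0,0,0.058],"twist":[0,0,0],"jaw":0},{"xyz":[0,0,0.064],"twist":[0,0,0],"jaw":0},{"xyz":[0,0,0.068],"twist":[0,0,0],"jaw":0},{"xyz":[0,0,0.072],"twist":[0,0,0],"jaw":0},{"xyz":[0,0,0.076],"twist":[0,0,0],"jaw":0},{"xyz":[0,0,0.08],"twist":[0,0,0],"jaw":0},{"xyz":[0,0,0.083],"twist":[0,0,0],"jaw":0}]}}

```text
clock: 3.13
tcp_pos: [0.5148, -0.2926, 0.0503]
orientation: [0.0, 0.706, 0.708, -0.0]
wrist_force: [-2.8, 0.9, 5.7]
finger_gap: 0.0
```

Call:
{"name": "servo_tool", "arguments": {"targets": [{"xyz":[0,0,0.004],"twist":[0,0,0],"jaw":0},{"xyz":[0,0,0.008],"twist":[0,0,0],"jaw":0},{"xyz":[0,0,0.012],"twist":[0,0,0],"jaw":0},{"xyz":[0,0,0.016],"twist":[0,0,0],"jaw":0},{"xyz":[0,0,0.019],"twist":[0,0,0],"jaw":0},{"xyz":[0,0,0.022],"twist":[0,0,0],"jaw":0},{"xyz":[0,0,0.025],"twist":[0,0,0],"jaw":0},{"xyz":[0,0,0.027],"twist":[0,0,0],"jaw":0}]}}

```text
clock: 3.8
tcp_pos: [0.5148, -0.2928, 0.0223]
orientation: [0.0, 0.706, 0.708, 0.0]
wrist_force: [-2.4, -1.3, 2.8]
finger_gap: 0.0001
```

Run:
```python
from h import *
s=env.get_state(); print(s["clock"],s["tcp_pos"],s["wrist_force"])
c=env.read_camera("side");a=c["color"][60:230,180:390]
cv2.imwrite("pics/c3.png",cv2.resize(a[...,::-1],None,fx=3,fy=3,interpolation=cv2.INTER_CUBIC))
```

```text
3.8 [ 0.5148452  -0.29279907  0.02228203] [-2.42456742 -1.32376798  2.78125983]
```

View pics/c3.png

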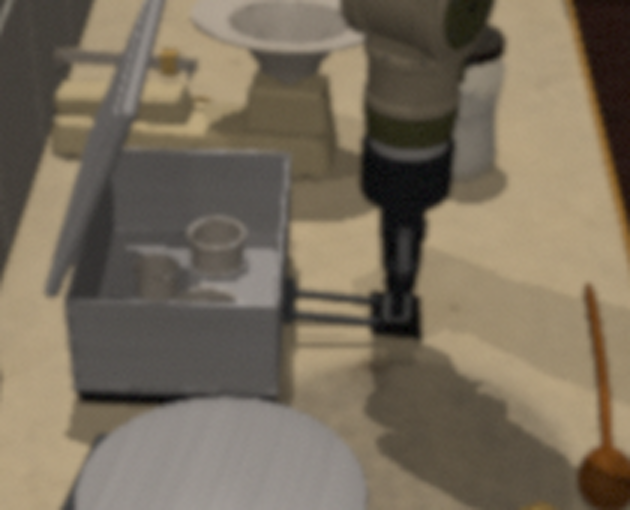

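The lid is up (panel from (60,290) to (150,10)) and the cutters can be seen inside at (215,240). I press the last few millimetres to the stop and hold.

Call:
{"name": "servo_tool", "arguments": {"targets": [{"xyz":[0,0,0.001],"twist":[0,0,0],"jaw":0},{"xyz":[0,0,0.002],"twist":[0,0,0],"jaw":0},{"xyz":[0,0,0.003],"twist":[0,0,0],"jaw":0},{"xyz":[0,0,0.003],"twist":[0,0,0],"jaw":0}]}}

```text
clock: 4.18
tcp_pos: [0.515, -0.2929, 0.021]
orientation: [0.001, 0.706, 0.708, -0.0]
wrist_force: [-5.2, 0.3, 12.9]
finger_gap: 0.0002
```

Run:
```python
from h import *
c=env.read_camera("top"); cv2.imwrite("pics/top_open.png",cv2.resize(c["color"][90:290,270:450,::-1],None,fx=3,fy=3)[:600])
w=cloud(c); r=w[80:215,300:420].reshape(-1,3); r=r[(r[:,2]>.13)&(r[:,0]>.65)]
r=r[abs(r[:,1]+.3)<.12]
print(len(r),r.min(0),r.max(0)); p=np.polyfit(r[:,2],r[:,0],1); print("lid angle",np.pi/2-np.arctan(p[0]),env.get_state()["wrist_force"])
```

```text
3118 [ 0.72215481 -0.41972435  0.13000103] [ 0.89012677 -0.1800483   0.28760496]
lid angle 2.23480737956957 [-5.40906054 -0.41871205 11.42290518]
```

View pics/top_open.png

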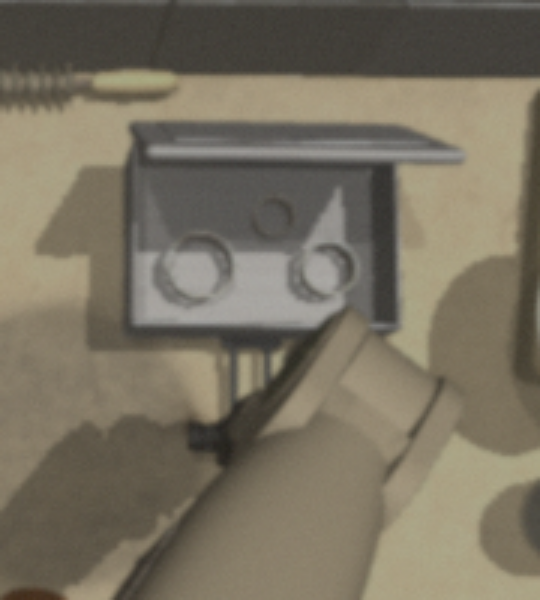

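The stop is reached (force 12 N). The lid's edge is 0.288 m high, which fits about 1.15 rad. From above, three cutters show at (195,268), (323,270) and (272,217). I hold.

Call:
{"name": "servo_tool", "arguments": {"targets": [{"xyz":[0,0,0],"twist":[0,0,0],"jaw":0},{"xyz":[0,0,0],"twist":[0,0,0],"jaw":0},{"xyz":[0,0,0],"twist":[0,0,0],"jaw":0},{"xyz":[0,0,0],"twist":[0,0,0],"jaw":0},{"xyz":[0,0,0],"twist":[0,0,0],"jaw":0},{"xyz":[0,0,0],"twist":[0,0,0],"jaw":0},{"xyz":[0,0,0],"twist":[0,0,0],"jaw":0},{"xyz":[0,0,0],"twist":[0,0,0],"jaw":0},{"xyz":[0,0,0],"twist":[0,0,0],"jaw":0},{"xyz":[0,0,0],"twist":[0,0,0],"jaw":0},{"xyz":[0,0,0],"twist":[0,0,0],"jaw":0},{"xyz":[0,0,0],"twist":[0,0,0],"jaw":0}]}}

```text
clock: 5.23
tcp_pos: [0.515, -0.2929, 0.0211]
orientation: [0.001, 0.706, 0.708, -0.0]
wrist_force: [-4.3, 0.5, 11.4]
finger_gap: -0.0004
```

Call:
{"name": "servo_tool", "arguments": {"targets": [{"xyz":[0,0,0],"twist":[0,0,0],"jaw":0},{"xyz":[0,0,0],"twist":[0,0,0],"jaw":0},{"xyz":[0,0,0],"twist":[0,0,0],"jaw":0},{"xyz":[0,0,0],"twist":[0,0,0],"jaw":0},{"xyz":[0,0,0],"twist":[0,0,0],"jaw":0},{"xyz":[0,0,0],"twist":[0,0,0],"jaw":0},{"xyz":[0,0,0],"twist":[0,0,0],"jaw":0},{"xyz":[0,0,0],"twist":[0,0,0],"jaw":0},{"xyz":[0,0,0],"twist":[0,0,0],"jaw":0},{"xyz":[0,0,0],"twist":[0,0,0],"jaw":0}]}}

```text
clock: 6.07
tcp_pos: [0.515, -0.2929, 0.0211]
orientation: [0.001, 0.706, 0.708, -0.0]
wrist_force: [-4.9, -0.1, 11.8]
finger_gap: -0.0003
```

Call:
{"name": "servo_tool", "arguments": {"targets": [{"xyz":[0,0,-0.001],"twist":[0,0,0],"jaw":0},{"xyz":[0,0,-0.0025],"twist":[0,0,0],"jaw":0},{"xyz":[0,0,-0.004],"twist":[0,0,0],"jaw":0},{"xyz":[0,0,-0.006],"twist":[0,0,0],"jaw":0},{"xyz":[0,0,-0.008],"twist":[0,0,0],"jaw":0},{"xyz":[0,0,-0.01],"twist":[0,0,0],"jaw":0},{"xyz":[0,0,-0.012],"twist":[0,0,0],"jaw":0},{"xyz":[0,0,-0.014],"twist":[0,0,0],"jaw":0},{"xyz":[0,0,-0.016],"twist":[0,0,0],"jaw":0},{"xyz":[0,0,-0.018],"twist":[0,0,0],"jaw":0},{"xyz":[0,0,-0.02],"twist":[0,0,0],"jaw":0},{"xyz":[0,0,-0.022],"twist":[0,0,0],"jaw":0}]}}

```text
clock: 7.07
tcp_pos: [0.5154, -0.2927, 0.0421]
orientation: [0.001, 0.706, 0.708, 0.0]
wrist_force: [-0.1, -0.3, 4.2]
finger_gap: 0.0
```

Call:
{"name": "servo_tool", "arguments": {"targets": [{"xyz":[0,0,-0.002],"twist":[0,0,0],"jaw":0},{"xyz":[0,0,-0.004],"twist":[0,0,0],"jaw":0},{"xyz":[0,0,-0.006],"twist":[0,0,0],"jaw":0},{"xyz":[0,0,-0.008],"twist":[0,0,0],"jaw":0},{"xyz":[0,0,-0.01],"twist":[0,0,0],"jaw":0},{"xyz":[0,0,-0.012],"twist":[0,0,0],"jaw":0},{"xyz":[0,0,-0.014],"twist":[0,0,0],"jaw":0},{"xyz":[0,0,-0.016],"twist":[0,0,0],"jaw":0},{"xyz":[0,0,-0.018],"twist":[0,0,0],"jaw":0},{"xyz":[0,0,-0.02],"twist":[0,0,0],"jaw":0},{"xyz":[0,0,-0.022],"twist":[0,0,0],"jaw":0},{"xyz":[0,0,-0.024],"twist":[0,0,0],"jaw":0}]}}

```text
clock: 8.07
tcp_pos: [0.5135, -0.292, 0.065]
orientation: [-0.001, 0.706, 0.708, -0.0]
wrist_force: [0.4, 0.2, -0.7]
finger_gap: -0.0002
```

The pad is released at the top (force is about 0). I lift clear and check.

Call:
{"name": "servo_tool", "arguments": {"targets": [{"xyz":[0,0,-0.01],"twist":[0,0,0],"jaw":0},{"xyz":[0,-0.005,-0.03],"twist":[0,0,0],"jaw":0},{"xyz":[0,-0.015,-0.055],"twist":[0,0,0],"jaw":0},{"xyz":[0,-0.025,-0.085],"twist":[0,0,0],"jaw":0},{"xyz":[0,-0.035,-0.11],"twist":[0,0,0],"jaw":0},{"xyz":[0,-0.045,-0.13],"twist":[0,0,0],"jaw":0},{"xyz":[0,-0.05,-0.14],"twist":[0,0,0],"jaw":0},{"xyz":[0,-0.05,-0.14],"twist":[0,0,0],"jaw":0},{"xyz":[0,-0.05,-0.14],"twist":[0,0,0],"jaw":0}]}}

```text
clock: 8.82
tcp_pos: [0.4649, -0.2929, 0.2059]
orientation: [0.0, 0.706, 0.708, 0.0]
wrist_force: [-0.1, 0.7, -1.7]
finger_gap: -0.0001
```

Run:
```python
from h import *
s=env.get_state(); print(s["clock"],s["tcp_pos"],s["wrist_force"])
c=env.read_camera("side"); w=cloud(c); o=dict(np.load("pics/side0.npz")); w0=cloud(o)
for n,(u0,u1,v0,v1) in dict(lowpad=(303,320,147,162),lid=(215,270,110,150),tallpad=(338,358,290,312)).items():
    print(n,np.median(w0[v0:v1,u0:u1,2]),np.median(w[v0:v1,u0:u1,2]))
cv2.imwrite("pics/c4.png",c["color"][...,::-1])
```

```text
8.8167 [ 0.46487612 -0.29290395  0.20585021] [-0.076696    0.74004419 -1.67754506]
lowpad 0.05510308397597263 0.05543012822014637
lid 0.1260783678749447 0.12601314865118363
tallpad 0.0563234923736346 0.05644089180555806
```

View pics/c4.png

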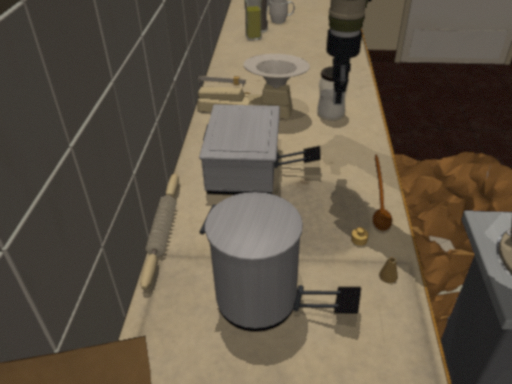

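The lid is shut at (240,130), the low pad is up at (313,154), the tall bin is unchanged, and the gripper at (340,80) is clear. I hand in.

```bash
python3 -c "
from workcell import env; print(env.hand_in())"
```

```text
the job is handed in; nothing more can be done
None
```

The pastry cutters are back: with the lid up, the view from above showed three of them in the low bin.

- **Lid up:** I pressed the pedal to its stop with shut fingertips, reading about 12 N there. I held it for about 2 s, with the lid at roughly 1.15 rad judging by its edge height.
- **Lid down:** I then eased the pedal up at about 24 mm/s, staying on it until it came to rest, and moved away.
- **Last checks:** These matched the start to within 0.4 mm: low pad height 55.4 mm, low lid 126.0 mm and tall bin's pad 56.4 mm. The gripper was clear of everything.

**What disagreed or failed:**
- One move was refused because the rows lacked a twist, and I sent it again.
- A line fit for the lid angle gave 2.23 rad. I discarded it because it was not usable, probably from stray points or a sign slip, and went by the edge height instead.
- The fingertips pressed about 6 mm off the pad's centre across its width, still well on the pad.

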